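# Thread the return spring onto the hold-down jig's rod

### The job

Pick up the coil spring that stands in the wooden tray and thread it, bent-in end downwards as it stands, over the upright steel rod of the plywood jig, down until its bottom coil sits fully home on the round seat, then let go of it. The bent-in wire end will catch on two rings of lugs on the way: never force it, but press lightly and twist the spring a little until it drops through. Leave the other things on the bench where they are.

Things in the scene. Friction and masses are not known exactly. Their poses are not given: they have to be found in the camera images.
- spring: Stiff dark steel compression spring (acts as rigid), standing upright in the tray: 70 mm long, 34 mm outside diameter, 26 mm bore, 4 mm wire, flat end coils, about 70 g. Origin: centre of its underside, z along its axis upwards. Grip it from above round its top coils, at any yaw.
- tang (a point): Tip of the spring's tang: at the bottom the wire end is bent straight inwards into the bore, 3.5 mm thick, centred 2 mm above the underside, on the spring's +x side; this tip lies 7 mm from the spring's axis.
- jig: Fixed plywood jig plate 150 x 130 x 24 mm (x, y, z), origin at the centre of its underside. At its centre: a steel seat, a rod with two rings of lugs. A dark wooden fence 18 mm thick runs along its +x edge, from 55 mm off the rod axis, up to 54 mm above the bench.
- seat (a point): Centre of the top face of the round steel seat (40 mm diameter, top 30 mm above the bench), on the rod axis, z up along the rod. Home: the spring's origin is here.
- rod_tip (a point): Tip of the upright steel rod, on its axis, 78 mm above the seat. The rod is 11 mm in diameter; its last 7 mm taper to 5 mm.
- upper_ring (a point): Centre, on the rod axis 56 mm above the seat, of a flat steel ring 5 mm thick, 23 mm in diameter, cut into three lugs by three gaps 120 degrees apart. The tang passes only through a gap: about 20 degrees of yaw in every 120. The ring's angle differs every time and is not measured (nor given by this frame); it does not turn. Snagged here, the spring's underside is about 58 mm above the seat.
- lower_ring (a point): Centre, on the rod axis 28 mm above the seat, of a second ring, like the upper one but at another unmeasured angle: the two never line up, so about 25 to 95 degrees of twist, either way, lead from one to the other. Snagged here, the spring's underside is about 30 mm above the seat.
- tray: Fixed shallow wooden parts tray, 130 x 110 mm, rim 16 mm above the bench, walls and floor about 6 mm. Origin at the centre of its underside. The spring stands in it.
- glue: Bystander: white glue bottle, 52 mm diameter, 110 mm tall, origin at the centre of its underside.
- offcut: Bystander: dark wood offcut, 110 x 60 x 35 mm, origin at the centre of its underside.
- driver: Bystander: screwdriver lying on the bench, handle to its own -x.
- square: Bystander: small try square lying on the bench; wooden stock 20 x 100 x 18 mm, origin under the middle of the stock, steel blade to its +x.
There are look-alikes about, which are no part of the job. Of the things like the jig, leave any that is green or red; of the rest the smaller one is meant.

How it is judged (in metres and radians):
On the way, in this order (a step that is already met when the one before it is completed fails the run):
1. the spring is lifted out of the tray (height (world z) of spring above 0.06 m), for 0.1 s.
2. the spring is over the rod end and its tang has passed the upper ring of lugs (horizontal distance between spring and seat below 0.008 m and z of spring in the frame of seat between 0.012 and 0.048 m and angle between spring's own z axis and vertical below 0.3 rad), for 0.05 s.
At the end, for the whole second after the job is handed in: The spring stands at rest and released on the round seat around the rod, bent-in end down: its underside within 4 mm of the seat face, its axis within 5 mm of the rod axis and within 0.08 rad of upright (z of spring in the frame of seat between -0.003 and 0.004 m and horizontal distance between spring and seat below 0.005 m and angle between spring's own z axis and vertical below 0.08 rad and linear speed of spring below 0.02 m/s); the robot touches nothing.
It fails at once if the spring is forced: it and the jig press on each other with more than 40 N (contact force between spring and jig above 40 N).
It fails at once if the gripper or arm strikes the jig with more than 15 N (contact force between any of the fingers, the arm and jig above 15 N).
It fails at once if a bystander is moved more than 20 mm (distance of any of glue, offcut, driver, square from where it was at the start of the episode above 0.02 m).
It also fails if it takes over 72 s, if anything falls off the work surface, if the arm or the gripper's body presses on something with over 40 N, if the wrist force passes 120 N, or if a joint passes its speed limit or range.

### The arm

A 6-joint arm with a two-finger parallel gripper is mounted at the origin on the work surface. World frame = base frame: x ahead of the robot, y to its left, z up, the work surface at z = 0. Lengths are in mm, angles in degrees, forces in N, time in s.
With the tool pointing down it reaches from about 300 to 850 mm from the base axis. Payload 4.2 kg.
Tool frame: the origin (TCP) lies at the very end of the fingers, on their centre line; the grasp point (between the pads) lies 19 mm behind it; z points along the fingers, y is the direction in which the jaws open and shut (so a half turn about z gives the same grasp; the last joint's range is limited). The gripper opens to 91 mm and grips with 3 to 60 N. Pads are 32 mm wide; open, the fingers measure 118 mm over their backs; the gripper's body (76 mm by 178 mm) begins 60 mm behind the grasp point.
Start: joints at [-75.115, 18.312, 89.639, -0, 72.044, -1.146], TCP at [158.797, -552.654, 213.976] pointing down, gripper open.
Joint ranges: [-177.97, 177.97], [-48.28, 115.42], [12.27, 149.76], [-77.06, 257.06], [2.81, 150.46], [-146.56, 146.56]. Speed limits (degrees/s): [147.25, 147.25, 180, 180, 180, 180].

### API

Orientations are given as a 3x3 rotation matrix whose columns are the frame's x, y, z axes.
In Python, from station import robot gives the robot as it stands. The module is installed in compiled form; this text tells all that it offers.
- The arm moves only by the tool send_rows, never from a script. Its argument "steps" is a list that holds one entry, the list of rows, each a list of 6 numbers: the shift along the tool's x, y, z in m, then the turn, a rotation vector about the tool's x, y, z in degrees. In form: [[[tx, ty, tz, rx, ry, rz], ...]]. A call has 1 to 8 rows; each row is the pose to reach, as a shift and turn from the pose commanded when the call began, along the tool's axes at that moment; what a row does not reach only later rows make up. A row lasts 1/8 s, in which the tool goes at most 62.5 mm and 10.7 degrees, less where a joint would pass 70% of its speed; a pose out of reach is approached as far as the arm can. A call with a gripper value outside its range is refused whole. "hand" is the opening in per cent of the stroke, from 0 (shut) to 100 (fully open), set as the call begins (left out, the last holds). The fingers move at their own pace and stop on an object; "grip_force" is the grip in N (left out, the last holds). Time passes only in rows, so rows that repeat a pose let the fingers close. It gives the time, the measured TCP pose, the force and the opening at its end, in the units of the state.
- robot.get_state(): the state, without advancing time (a new reading comes with each control period).
- robot.grab_frame(name): name is "scene" or "top"; returns a dict with "pixels" (400x640x3 uint8, red, green, blue), "z_map" (400x640 float32, mm along the optical axis (not along the pixel's ray), 0 where there is no reading), "mtx" (3x3 intrinsics, pixels), "D" ([k1, k2, p1, p2, k3] as OpenCV has them; the pictures are not rectified), "cam_to_world" (4x4, takes a point from camera to world coordinates). Camera axes: x right, y down, z forward; pixel columns grow to the right and rows downward; lengths in mm; the calibration is good to about 2 mm. A picture is of the moment at which its call begins.
- robot.finish_job(): hands the job in, once; it reports no verdict.
Trained networks look in a picture, given as the dict that the camera call returned (one of the last four; its "shot" number tells which), for a name from the list of things; names that differ only in an ending like _2 or _b are one class to them, and where a whole thing is asked for, a point or a joint stands for the part that bears it (a point fixed in the world has none). Each returns a list of dicts, best first, with "score" (0 to 1); they miss things now and then, are a little off and sometimes report something else, mostly with a low value. They report only what shows in the picture. A call takes as long as a camera call. They do not tell look-alikes from the thing itself.
- robot.boxes_of(picture, label): "extent" ([left, top, right, bottom] in pixels, round what is visible of it).
- robot.masks_of(picture, label): "pixels" (400x640 bool, what is visible of it) and "extent" ([left, top, right, bottom] in pixels, round what is visible of it).
The state is a dict: "time_s": time; "q": joint angles; "dq": joint speeds; "effort": joint torques, N m; "tcp_pos": TCP position; "ee_rot": TCP orientation; "wrist_force": force on the tool from outside, world axes, zero at the start; "moment": the same for the moment, N m; "finger_gap": opening from 0.0 (shut) to 1.0 (fully open).
Only numpy, scipy, OpenCV 4.12 (cv2) and the standard library are available. Lean on these libraries where they do the work, as an engineer would, in place of code of your own. Each camera call takes 0.05 s, during which the arm holds its last target.

## Working session

There is one attempt and no reset: what is moved stays moved. The work goes in short steps, Python scripts to look and compute and a tool call to move; the robot and the scene stay as the last step left them, time stands still between calls to the robot, and variables do not carry over. Pictures are saved under pics/ and viewed, and the job is handed in when it is done.

Besides the shell and the picture viewer there is one more tool, called after "Request:" by a JSON object that holds its "api" and its "payload", one argument or row to a line. send_rows: Moves the arm, as the interface text tells. Its arguments: {"type":"object","properties":{"steps":{"type":"array"},"hand":{"type":"number"},"grip_force":{"type":"number"}},"required":["steps"]}

```bash
mkdir -p pics; python3 - <<'E'
from station import robot
import cv2
for n in("scene","top"):
    f=robot.grab_frame(n); cv2.imwrite(f"pics/{n}0.png",f["pixels"][:,:,::-1])
    print(n,f["mtx"].tolist(),f["D"],f["cam_to_world"].round(3).tolist())
    for l in("spring","jig","tray","seat","rod_tip","glue"):
        try: print(l,[(round(d["score"],2),[int(v) for v in d["extent"]]) for d in robot.boxes_of(f,l)])
        except Exception as e: print(l,e)
print(robot.get_state())
E
```

```text
scene [[415.2841662315993, 0.0, 315.0020840887849], [0.0, 415.2841662315993, 200.22390358756383], [0.0, 0.0, 1.0]] [-0.03074485  0.          0.          0.          0.        ] [[0.03, 0.617, -0.787, 1539.259], [0.999, -0.002, 0.037, -65.413], [0.021, -0.787, -0.616, 835.116], [0.0, 0.0, 0.0, 1.0]]
spring [(0.55, [276, 192, 284, 213])]
jig [(0.86, [384, 243, 441, 298]), (0.72, [359, 192, 413, 238]), (0.65, [313, 140, 380, 197]), (0.62, [420, 143, 479, 202])]
tray [(0.68, [264, 201, 301, 232])]
seat [(0.95, [313, 139, 381, 195]), (0.9, [416, 144, 481, 203]), (0.79, [382, 243, 438, 294]), (0.58, [357, 194, 410, 238])]
rod_tip [(0.97, [383, 243, 441, 295]), (0.77, [314, 141, 382, 196]), (0.71, [417, 143, 482, 202]), (0.64, [355, 195, 411, 238])]
glue [(0.65, [441, 190, 461, 224]), (0.31, [358, 192, 412, 243])]
top [[479.531976043285, 0.0, 327.2308836853725], [0.0, 479.531976043285, 215.7886981502161], [0.0, 0.0, 1.0]] [-0.0261304  0.         0.         0.         0.       ] [[0.004, -0.985, 0.173, 315.007], [-1.0, -0.007, -0.015, -13.576], [0.016, -0.173, -0.985, 1592.87], [0.0, 0.0, 0.
[... 602 characters left out ...]
01, -4.76154760e-04,
        7.20430602e+01, -1.14485503e+00]), 'dq': array([-0.06808976,  0.00606645, -0.06883863, -0.01872872,  0.01393292,
        0.04674684]), 'effort': array([ 4.72914671e-04, -4.12228990e+01, -2.32192737e+01,  7.25810090e-02,
        3.76086391e-02, -4.92682119e-06]), 'tcp_pos': array([ 158.80141655, -552.65903392,  214.00298787]), 'ee_rot': array([[ 9.61113249e-01,  2.76154526e-01,  3.20248609e-05],
       [ 2.76154528e-01, -9.61113237e-01, -1.51252226e-04],
       [-1.09894691e-05,  1.54214329e-04, -9.99999988e-01]]), 'wrist_force': array([0.2008055 , 0.22798902, 0.11660964]), 'moment': array([-0.04902212,  0.06173949, -0.03670415]), 'finger_gap': 0.9971638841419794}
```

```bash
sleep 1
```

```text
(no output)
```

View pics/scene0.png

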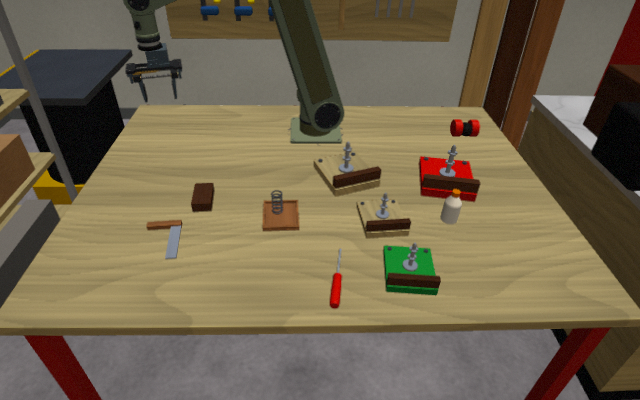

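View pics/top0.png

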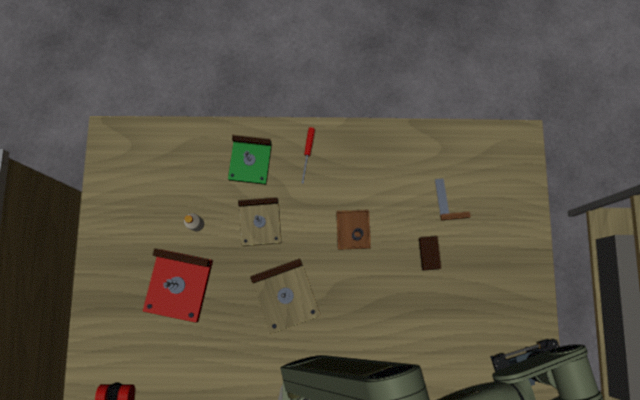

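Jig-like things in the top view: green (250,160), red (178,287), large plywood (287,296), small plywood (260,222). By the description it's the small plywood one. The only spring is at (357,233) in the tray.

```bash
cat > h.py <<'E'
import numpy as np,cv2
from station import robot
def cloud(f):
    z=f["z_map"];h,w=z.shape
    u,v=np.meshgrid(np.arange(w),np.arange(h))
    p=cv2.undistortPoints(np.stack([u,v],-1).reshape(-1,1,2).astype(np.float32),f["mtx"],f["D"]).reshape(h,w,2)
    P=np.concatenate([p*z[...,None],z[...,None]],-1)
    T=f["cam_to_world"]; W=P@T[:3,:3].T+T[:3,3]; W[z==0]=np.nan
    return W
def proj(f,X):
    T=np.linalg.inv(f["cam_to_world"])
    r,_=cv2.Rodrigues(T[:3,:3]); return cv2.projectPoints(np.float64(X).reshape(-1,1,3),r,T[:3,3],f["mtx"],f["D"])[0].reshape(-1,2)
def crop(f,b,n,s=6):
    cv2.imwrite(n,cv2.resize(f["pixels"][b[1]:b[3],b[0]:b[2],::-1],None,fx=s,fy=s,interpolation=cv2.INTER_CUBIC))
E
python3 - <<'E'
from h import *
import pickle
F={}
for n in("top","scene"):
    f=robot.grab_frame(n);F[n]=f;W=cloud(f)
    J=[d for d in robot.boxes_of(f,"jig")]; 
    for l,b in (("jig",(232,190,288,252) if n=="top" else (352,188,418,242)),("tray",(332,204,376,254) if n=="top" else (258,186,306,236))):
        w=W[b[1]:b[3],b[0]:b[2]].reshape(-1,3);w=w[~np.isnan(w[:,0])]
        print(n,l)
        for lo,hi in ((-5,5),(5,12),(12,20),(20,28),(28,36),(46,58),(58,80),(80,90),(90,115)):
            m=w[(w[:,2]>lo)&(w[:,2]<hi)]
            if len(m): print(lo,hi,len(m),m.mean(0).round(1),m.min(0).round(1),m.max(0).round(1))
    
f=F["top"];crop(f,(225,185,385,255),"pics/t1.png",5)
f=F["scene"];crop(f,(250,180,420,245),"pics/s1.png",4)
pickle.dump(F,open("F.pkl","wb"))
E
```

```text
top jig
-5 5 1292 [578.2 190.   -0.7] [473.9  95.8  -5. ] [684.  287.3   5. ]
5 12 116 [571.2 183.9   6.9] [473.4  96.3   5. ] [680.7 283.9  11.7]
12 20 296 [564.8 187.2  17.8] [492.2 118.8  12.1] [641.  253.2  20. ]
20 28 1080 [559.9 185.3  23.7] [491.8 117.8  20. ] [643.4 253.7  28. ]
28 36 152 [567.5 183.4  30.3] [504.3 118.2  28. ] [631.8 250.7  35.7]
46 58 210 [633.6 192.1  52.1] [563.7 128.   46. ] [648.5 255.7  57.9]
58 80 24 [609.4 183.3  61.6] [562.3 131.   58.2] [642.5 244.3  79.6]
80 90 18 [570.1 185.5  86.6] [561.1 177.5  81.8] [580.6 197.3  89.9]
90 115 12 [570.6 186.8 102.5] [566.2 181.8  90.2] [577.  193.4 110.8]
top tray
-5 5 1209 [ 5.530e+02 -1.252e+02  5.000e-01] [ 469.2 -199.4   -5. ] [637.7 -53.3   5. ]
5 12 557 [ 550.9 -122.4    7.9] [ 469.3 -197.2    5. ] [631.3 -53.3  12. ]
12 20 202 [ 547.7 -126.1   15.2] [ 484.7 -179.7   12. ] [613.6 -69.7  20. ]
20 28 25 [ 543.1 -126.5   22. ] [ 487.9 -179.    20.1] [611.8 -69.6  27.7]
28 36 6 [ 527.1 -131.7   32.5] [ 516.  -144.8   28.9] [ 542.3 -118.7   34.9]
46 58 13 [ 530.3 -136.6   51.6] [ 514.1 -149.4   46.6] [ 543.6 -
[... 655 characters left out ...]
93.1  74.8]
80 90 26 [579.  183.7  84.9] [567.2 174.7  80.7] [586.  194.4  88.7]
90 115 18 [576.2 184.2  97.7] [571.4 179.8  91.3] [580.8 189.3 104.9]
scene tray
-5 5 1712 [ 520.1 -121.6   -0.6] [ 387.9 -207.8   -5. ] [640.9 -47.4   5. ]
5 12 301 [ 561.2 -123.8    7.6] [ 486.3 -178.7    5. ] [622.5 -67.8  12. ]
12 20 160 [ 563.5 -126.9   14.1] [ 488.2 -179.1   12. ] [622.5 -67.8  19.8]
20 28 16 [ 535.8 -138.8   25. ] [ 519.4 -151.3   21.1] [ 549.1 -120.4   27.9]
28 36 14 [ 534.5 -132.4   31.5] [ 517.2 -151.    28.1] [ 548.2 -120.1   35.9]
46 58 18 [ 541.4 -136.5   52.6] [ 518.6 -150.3   46.7] [ 549.5 -119.6   57.1]
58 80 60 [ 535.1 -134.1   69.3] [ 512.3 -149.6   59. ] [ 552.7 -118.9   75.8]
```

View pics/t1.png

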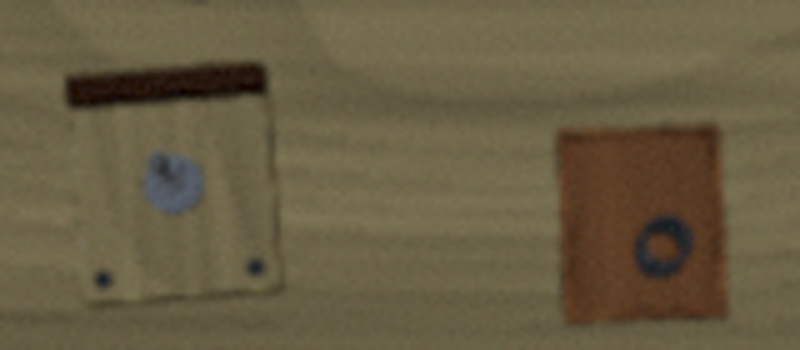

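View pics/s1.png

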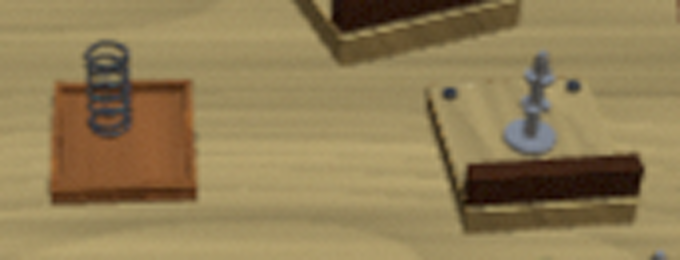

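Small plywood jig confirmed in the crop (rod, two rings, dark fence; seat centre ~px (259.6,221.6) top); spring ring at ~(357.6,234). Now precise positions.

```bash
cat >> h.py <<'E'
def ray(f,u,v,z):
    p=cv2.undistortPoints(np.float64([[[u,v]]]),f["mtx"],f["D"])[0,0]
    T=f["cam_to_world"];d=T[:3,:3]@np.array([p[0],p[1],1]);o=T[:3,3]
    return (o+d*(z-o[2])/d[2])[:2].round(1)
E
python3 - <<'E'
from h import *
import pickle
F=pickle.load(open("F.pkl","rb"))
f=F["top"];W=cloud(f);hsv=cv2.cvtColor(f["pixels"],cv2.COLOR_RGB2HSV).astype(int)
def seg(f,b,cond):
    m=np.zeros(f["z_map"].shape,bool);m[b[1]:b[3],b[0]:b[2]]=cond[b[1]:b[3],b[0]:b[2]]
    n,l,s,c=cv2.connectedComponentsWithStats(m.astype(np.uint8));k=1+s[1:,4].argmax();return l==k,s[k],c[k]
p=f["pixels"].astype(int)
# bluish
m,s,c=seg(f,(240,205,278,240),p[...,2]>p[...,0]-5); print("seat blob",s,c, "bbox centre",s[0]+s[2]/2-.5,s[1]+s[3]/2-.5)
print(ray(f,*c,30),ray(f,s[0]+s[2]/2-.5,s[1]+s[3]/2-.5,30))
m,s,c=seg(f,(345,220,372,246),p[...,0]<p[...,2]+12); print("spring",s,c)
print(ray(f,s[0]+s[2]/2-.5,s[1]+s[3]/2-.5,76),ray(f,*c,76))
f=F["scene"];p=f["pixels"].astype(int)
m,s,c=seg(f,(365,190,405,223),p[...,2]>p[...,0]-5);print("scene jig",s,c)
rows=np.where(m.any(1))[0]
for r in rows: print(r,np.where(m[r])[0][[0,-1]],end=' ')
m,s,c=seg(f,(265,186,300,222),p[...,0]<p[...,2]+12);print("\nscene spring",s,c)
for r in np.where(m.any(1))[0]: print(r,np.where(m[r])[0][[0,-1]],end=' ')
# overlay test
for n,X in(("top",[[565,185,30],[565,185,108],[530,-135,76]]),("scene",[[565,185,30],[565,185,108],[530,-135,76]])): print(n,proj(F[n],X).round(1).tolist())
E
```

```text
seat blob [254 215  12  13 109] [259.08256881 220.95412844] bbox centre 259.5 221.0
[571.  187.7] [570.8 186.3]
spring [352 228  11  12  62] [357.11290323 233.66129032]
[ 525.  -131.6] [ 524.5 -132. ]
scene jig [376 210  13   8  76] [382.02631579 213.65789474]
210 [379 384] 211 [377 386] 212 [377 387] 213 [376 388] 214 [376 388] 215 [377 387] 216 [378 387] 217 [380 386] 
scene spring [272 193  10  19  68] [277.73529412 200.76470588]
193 [281 281] 194 [272 281] 195 [272 281] 196 [272 280] 197 [272 281] 198 [281 281] 199 [281 281] 200 [280 281] 201 [273 281] 202 [280 281] 203 [280 281] 204 [273 281] 205 [281 281] 206 [281 281] 207 [275 281] 208 [276 281] 209 [281 281] 210 [281 281] 211 [281 281] top [[259.9, 222.7], [256.8, 218.8], [358.0, 232.0]]
scene [[381.5, 210.8], [384.7, 190.4], [276.8, 192.0]]
```

```bash
cat >> h.py <<'E'
def plan(P,yaw=None):
    s=robot.get_state();R=s["ee_rot"];y0=np.degrees(np.arctan2(R[1,0],R[0,0]))
    d=R.T@(np.array(P)-s["tcp_pos"])
    dr=0 if yaw is None else -((yaw-y0+180)%360-180)
    print("t",s["time_s"],"tcp",s["tcp_pos"].round(2),"yaw",round(y0,2),"q",s["q"].round(1),"F",s["wrist_force"].round(2),"M",s["moment"].round(2),"gap",round(s["finger_gap"]*91,2),"tilt",R[:2,2].round(4))
    print("shift m",(d/1000).round(4),"rz",round(dr,2))
E
python3 -c "
from h import *
plan([528,-134,180],106)"
```

```text
t 0.9 tcp [ 158.78 -552.66  214.  ] yaw 16.03 q [-75.1  18.3  89.6  -0.   72.   -1.1] F [ 0.21 -0.26  0.58] M [-0.04  0.03 -0.07] gap 91.13 tilt [-0.     -0.0001]
shift m [ 0.4705 -0.3004  0.0339] rz -89.97
```

Request:
{"api": "send_rows", "payload": {
  "steps": [
    [[0.05,-0.032,0,0,0,-10],[0.1,-0.064,0,0,0,-20],[0.15,-0.096,0,0,0,-30],[0.2,-0.128,0,0,0,-40],[0.25,-0.16,0,0,0,-50],[0.3,-0.192,0,0,0,-60],[0.35,-0.2235,0,0,0,-70],[0.4,-0.255,0,0,0,-80]]
  ],
  "hand": 100
}}

```text
time_s: 1.9
tcp_pos: [474.0, -195.5, 214.2]
ee_rot: [[-0.111, 0.994, 0.001], [0.994, 0.111, -0.001], [-0.001, 0.001, -1.0]]
wrist_force: [1.0, 0.2, 0.2]
finger_gap: 1.003
```

```bash
python3 -c "
from h import *
plan([528,-134,120],106)"
```

```text
t 1.9 tcp [ 474.01 -195.55  214.22] yaw 96.37 q [-23.7  12.7  97.6  -0.   69.7 -30.1] F [1.05 0.2  0.17] M [-0.04 -0.12 -0.02] gap 91.3 tilt [ 0.0007 -0.0006]
shift m [0.0552 0.0604 0.0942] rz -9.63
```

Request:
{"api": "send_rows", "payload": {
  "steps": [
    [[0.03,0.034,0.0,0,0,-5],[0.055,0.061,0.03,0,0,-10],[0.055,0.061,0.06,0,0,-10],[0.055,0.061,0.06,0,0,-10],[0.055,0.061,0.06,0,0,-10]]
  ]
}}

```text
time_s: 2.52
tcp_pos: [528.3, -136.5, 155.0]
ee_rot: [[-0.276, 0.961, 0.002], [0.961, 0.276, -0.001], [-0.001, 0.001, -1.0]]
wrist_force: [1.1, 0.1, 0.5]
finger_gap: 1.0
```

```bash
python3 - <<'E'
from h import *
plan([528,-134,30],106)
for n in("top","scene"):
    f=robot.grab_frame(n); c=proj(f,[[528,-134,76]])[0].astype(int);print(c)
    crop(f,(c[0]-60,c[1]-50,c[0]+60,c[1]+40),f"pics/{n}2.png",6)
E
```

```text
t 2.525 tcp [ 528.26 -136.48  155.05] yaw 106.0 q [-15.7  18.2  98.8  -0.   62.9 -31.7] F [1.14 0.15 0.45] M [ 0.01 -0.12  0.03] gap 91.03 tilt [ 0.0017 -0.0006]
shift m [0.0026 0.0003 0.125 ] rz -0.0
[357 232]
[277 191]
```

View pics/scene2.png

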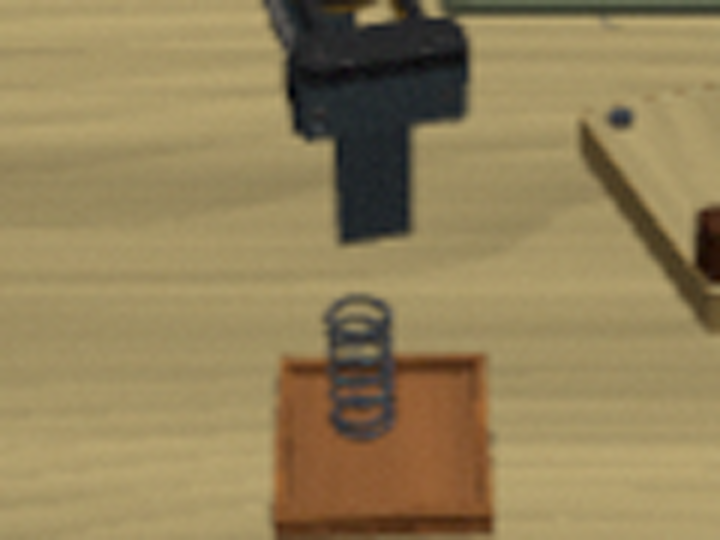

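View pics/top2.png

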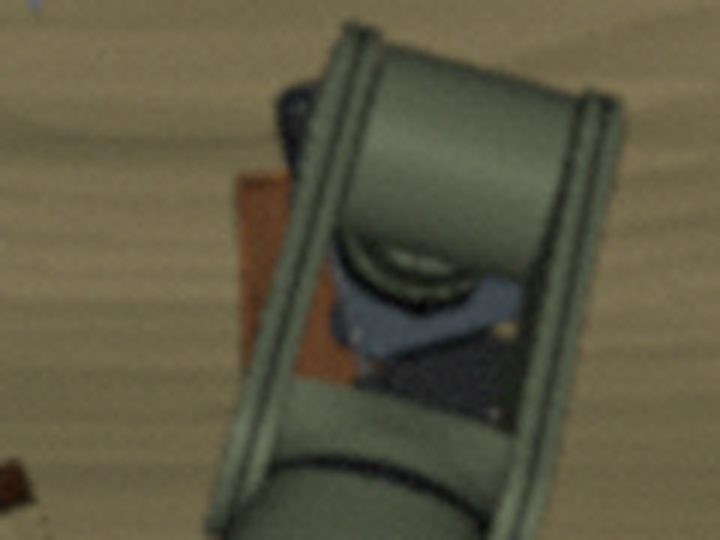

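Request:
{"api": "send_rows", "payload": {
  "steps": [
    [[0.0025,0,0.05,0,0,0],[0.0025,0,0.1,0,0,0],[0.0025,0,0.12,0,0,0],[0.0025,0,0.12,0,0,0]]
  ]
}}

```text
time_s: 3.12
tcp_pos: [526.5, -133.9, 33.6]
ee_rot: [[-0.275, 0.961, -0.002], [0.961, 0.275, 0.0], [0.001, -0.001, -1.0]]
wrist_force: [-0.4, -0.4, 0.4]
finger_gap: 1.0
```

Request:
{"api": "send_rows", "payload": {
  "steps": [
    [[0,0,0,0,0,0],[0,0,0,0,0,0],[0,0,0,0,0,0],[0,0,0,0,0,0],[0,0,0,0,0,0],[0,0,0,0,0,0]]
  ],
  "hand": 30,
  "grip_force": 4
}}

```text
time_s: 3.88
tcp_pos: [527.3, -133.6, 34.0]
ee_rot: [[-0.276, 0.961, 0.001], [0.961, 0.276, -0.0], [-0.0, 0.001, -1.0]]
wrist_force: [0.2, 0.3, -0.2]
finger_gap: 0.377
```

```bash
python3 - <<'E'
from h import *
plan([528,-134,30],106)
f=robot.grab_frame("scene"); c=(277,195)
crop(f,(c[0]-60,c[1]-50,c[0]+60,c[1]+40),f"pics/scene3.png",6)
E
```

```text
t 3.875 tcp [ 527.3  -133.61   34.05] yaw 106.03 q [-15.4  25.7 107.5   0.   46.8 -31.5] F [ 0.21  0.28 -0.25] M [ 0.   -0.16  0.02] gap 34.3 tilt [ 0.0007 -0.0001]
shift m [-0.0006  0.0006  0.004 ] rz 0.03
```

Request:
{"api": "send_rows", "payload": {
  "steps": [
    [[0,0,0,0,0,0],[0,0,0,0,0,0],[0,0,0,0,0,10],[0,0,0,0,0,20],[0,0,0,0,0,30],[0,0,0,0,0,40],[0,0,0,0,0,50],[0,0,0,0,0,60]]
  ],
  "hand": 70
}}

```text
time_s: 4.92
tcp_pos: [526.9, -133.6, 33.9]
ee_rot: [[0.698, 0.716, -0.0], [0.716, -0.698, -0.0], [-0.0, -0.0, -1.0]]
wrist_force: [0.1, 1.2, 0.4]
finger_gap: 0.702
```

Request:
{"api": "send_rows", "payload": {
  "steps": [
    [[0,0,0,0,0,10],[0,0,0,0,0,20],[0,0,-0.006,0,0,30],[0,0,-0.012,0,0,30],[0,0,-0.012,0,0,30]]
  ]
}}

```text
time_s: 5.55
tcp_pos: [527.4, -133.7, 46.4]
ee_rot: [[0.96, 0.278, 0.001], [0.279, -0.96, -0.0], [0.001, 0.001, -1.0]]
wrist_force: [0.5, -0.0, -0.2]
finger_gap: 0.697
```

```bash
python3 - <<'E'
from h import *
plan([527.3,-133.6,46],16)
f=robot.grab_frame("scene"); c=(277,195)
crop(f,(c[0]-60,c[1]-50,c[0]+60,c[1]+40),f"pics/scene4.png",6)
E
```

```text
t 5.55 tcp [ 527.37 -133.74   46.45] yaw 16.17 q [-15.4  24.8 106.8  -0.   48.4  58.4] F [ 0.49 -0.02 -0.25] M [ 0.02 -0.03  0.03] gap 63.44 tilt [ 0.0011 -0.0004]
shift m [-0.     -0.0002  0.0004] rz 0.17
```

View pics/scene4.png

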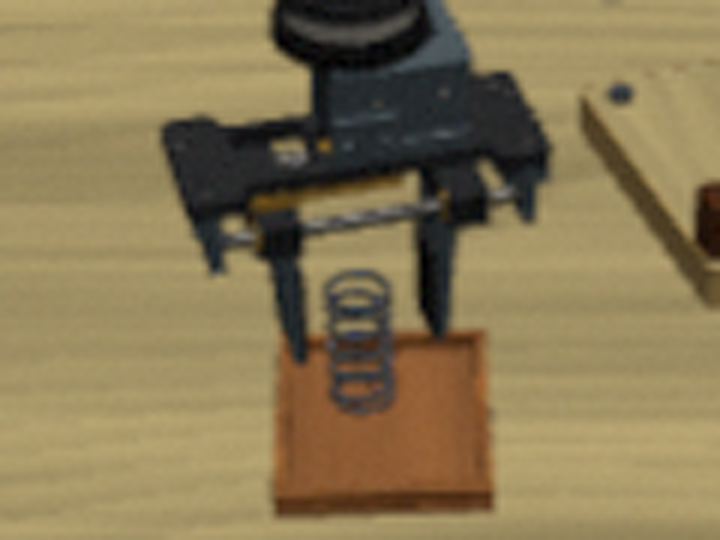

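The view shows the spring upright between the open fingers, at about (360,340) in the crop. I'll grip and lift.

Request:
{"api": "send_rows", "payload": {
  "steps": [
    [[0,0,0,0,0,0],[0,0,0,0,0,0],[0,0,0,0,0,0],[0,0,0,0,0,0],[0,0,-0.03,0,0,0],[0,0,-0.08,0,0,0],[0,0,-0.13,0,0,0],[0,0,-0.13,0,0,0]]
  ],
  "hand": 0,
  "grip_force": 20
}}

```text
time_s: 6.6
tcp_pos: [529.6, -134.2, 180.1]
ee_rot: [[0.961, 0.276, 0.009], [0.276, -0.961, -0.002], [0.008, 0.005, -1.0]]
wrist_force: [-0.1, 0.8, -1.4]
finger_gap: 0.366
```

```bash
python3 - <<'E'
from h import *
plan([572,187,176],-15)
f=robot.grab_frame("scene"); c=(277,180)
crop(f,(c[0]-60,c[1]-60,c[0]+60,c[1]+40),f"pics/scene5.png",6)
E
```

```text
t 6.6 tcp [ 529.55 -134.24  180.11] yaw 16.04 q [-15.4  16.8  96.9  -0.   65.7  58.5] F [-0.06  0.82 -1.36] M [0.   0.05 0.01] gap 33.31 tilt [ 0.009  -0.0025]
shift m [ 0.1295 -0.297   0.0037] rz 31.04
```

View pics/scene5.png

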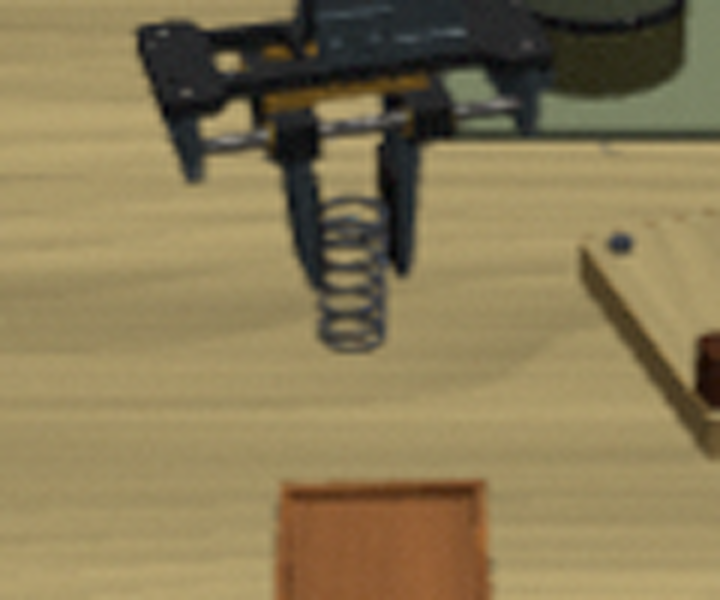

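Request:
{"api": "send_rows", "payload": {
  "steps": [
    [[0.02,-0.044,0,0,0,5],[0.042,-0.092,0,0,0,10],[0.064,-0.146,0,0,0,15],[0.086,-0.2,0,0,0,20],[0.108,-0.25,0,0,0,25],[0.124,-0.285,0,0,0,31],[0.1295,-0.297,0,0,0,31],[0.1295,-0.297,0,0,0,31]]
  ]
}}

```text
time_s: 7.65
tcp_pos: [568.7, 187.4, 174.4]
ee_rot: [[0.967, -0.256, -0.003], [-0.256, -0.967, -0.002], [-0.002, 0.002, -1.0]]
wrist_force: [0.0, 0.4, -0.8]
finger_gap: 0.364
```

Request:
{"api": "send_rows", "payload": {
  "steps": [
    [[0,0,0,0,0,0],[0,0,0,0,0,0],[0,0,0,0,0,0]]
  ]
}}

```text
time_s: 8.02
tcp_pos: [569.5, 186.7, 176.1]
ee_rot: [[0.966, -0.259, 0.0], [-0.259, -0.966, -0.0], [0.0, 0.0, -1.0]]
wrist_force: [0.2, 1.0, -1.3]
finger_gap: 0.367
```

```bash
python3 - <<'E'
from h import *
plan([572,187,178],-15)
T=robot.get_state()["tcp_pos"]
for n in("top","scene"):
    f=robot.grab_frame(n); c=proj(f,[[572,187,108]])[0].astype(int);print(n,c-[60,50])
    print(proj(f,[T,T-[0,0,40.4],[572,187,108],[572,187,30]]).round(1).tolist())
    crop(f,(c[0]-60,c[1]-50,c[0]+60,c[1]+40),f"pics/{n}6.png",6)
E
```

```text
t 8.025 tcp [569.49 186.7  176.09] yaw -15.03 q [ 17.1  21.9  89.8  -0.   68.3 122.1] F [ 0.23  1.   -1.25] M [ 0.01  0.02 -0.02] gap 33.4 tilt [ 0.0002 -0.0001]
shift m [ 0.0024 -0.0009 -0.0019] rz -0.03
top [196 166]
[[253.4, 213.5], [255.1, 215.9], [256.2, 216.6], [259.3, 220.6]]
scene [325 141]
[[388.5, 172.1], [386.7, 183.6], [385.8, 191.8], [382.5, 212.2]]
```

View pics/scene6.png

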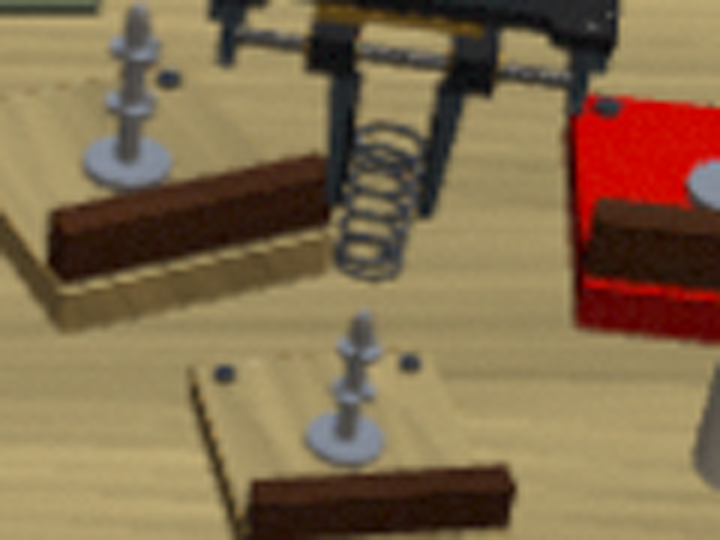

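View pics/top6.png

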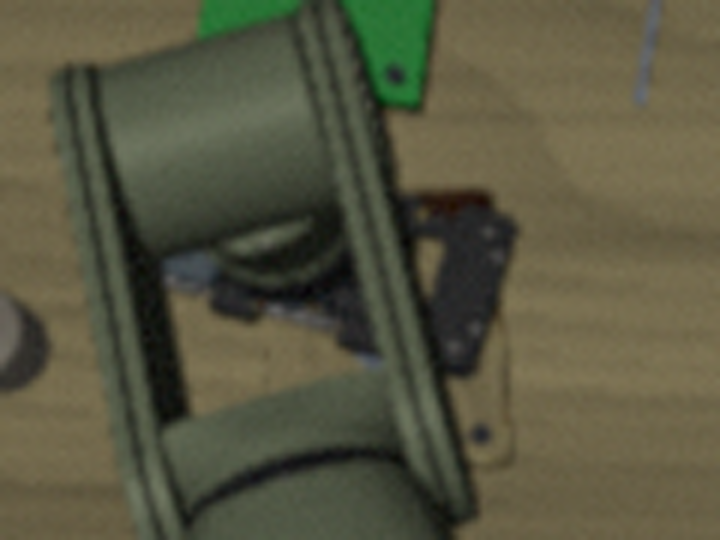

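```bash
cat > ov.py <<'E'
from h import *
def circ(x,y,z,r): a=np.linspace(0,2*np.pi,60);return np.stack([x+r*np.cos(a),y+r*np.sin(a),0*a+z],1)
def ov(f,b,n,jig,tcp,s=8,du=40.4,off=(0,0)):
    im=cv2.resize(f["pixels"][b[1]:b[3],b[0]:b[2],::-1],None,fx=s,fy=s,interpolation=cv2.INTER_CUBIC)
    def dr(X,c): 
        p=(proj(f,X)+off-[b[0],b[1]]+.5)*s-.5; cv2.polylines(im,[np.int32(p*16)],False,c,1,cv2.LINE_AA,4)
    x,y=jig
    if jig[0]:
        dr(circ(x,y,30,20),(0,255,255));dr(circ(x,y,88.5,11.5),(0,255,255));dr(circ(x,y,108,2.5),(0,255,0))
        dr(circ(x,y,60.5,11.5),(0,255,255))
    if tcp is not None:
        X,Y,Z=tcp; dr(circ(X,Y,Z-du,17),(0,0,255));dr(circ(X,Y,Z-du+70,17),(255,0,255))
    cv2.imwrite(n,im)
E
python3 - <<'E'
from ov import *
f=robot.grab_frame("scene");T=robot.get_state()["tcp_pos"];print(T)
import pickle;pickle.dump(f,open("f6.pkl","wb"))
ov(f,(345,155,425,225),"pics/o6.png",(572,187),T)
E
```

```text
[569.49170563 187.23710225 176.05977406]
```

View pics/o6.png

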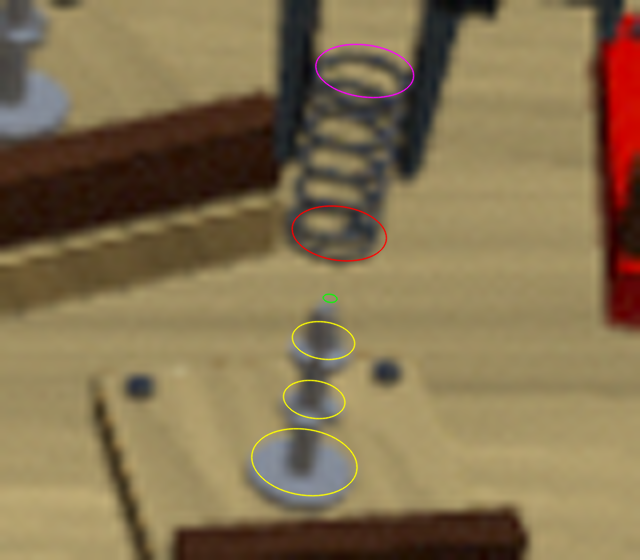

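Request:
{"api": "send_rows", "payload": {
  "steps": [
    [[0.0026,-0.0006,0.012,0,0,0],[0.0026,-0.0006,0.024,0,0,0],[0.0026,-0.0006,0.024,0,0,0],[0.0026,-0.0006,0.024,0,0,0]]
  ]
}}

```text
time_s: 8.68
tcp_pos: [572.2, 187.6, 151.7]
ee_rot: [[0.966, -0.258, -0.0], [-0.258, -0.966, -0.0], [-0.0, 0.0, -1.0]]
wrist_force: [0.7, 0.2, 0.6]
finger_gap: 0.368
```

```bash
python3 - <<'E'
from ov import *
plan([572.2,186.6,152])
T=robot.get_state()["tcp_pos"]
f=robot.grab_frame("scene")
ov(f,(345,160,425,225),"pics/o7.png",(572.2,186.6),T,off=(-.55,.1))
E
```

```text
t 8.675 tcp [572.16 187.57 151.73] yaw -14.96 q [ 17.1  23.2  91.4  -0.   65.4 122. ] F [0.67 0.21 0.61] M [ 0.09  0.02 -0.03] gap 33.5 tilt [-0.0002 -0.0002]
shift m [ 0.0003  0.0009 -0.0003] rz 0
```

View pics/o7.png

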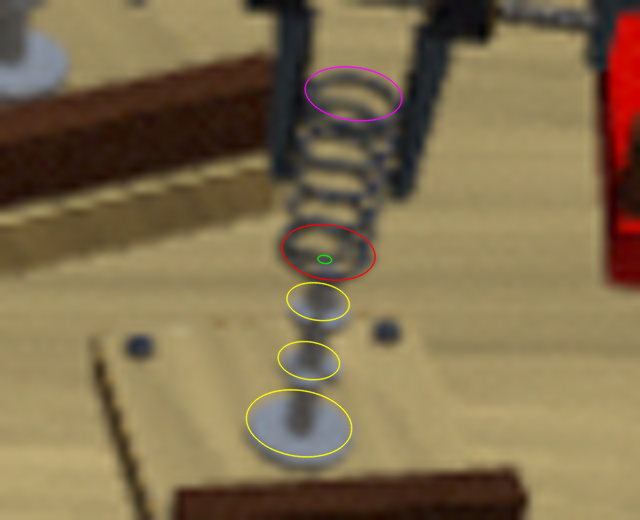

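Request:
{"api": "send_rows", "payload": {
  "steps": [
    [[0.0003,0.0009,0,0,0,0],[0.0003,0.0009,0.003,0,0,0],[0.0003,0.0009,0.006,0,0,0],[0.0003,0.0009,0.009,0,0,0],[0.0003,0.0009,0.009,0,0,0]]
  ]
}}

```text
time_s: 9.35
tcp_pos: [572.0, 186.5, 142.5]
ee_rot: [[0.966, -0.258, -0.001], [-0.258, -0.966, -0.0], [-0.001, 0.0, -1.0]]
wrist_force: [-0.4, 0.4, -1.2]
finger_gap: 0.371
```

Request:
{"api": "send_rows", "payload": {
  "steps": [
    [[0,0,0.002,0,0,0],[0,0,0.004,0,0,0],[0,0,0.006,0,0,0],[0,0,0.006,0,0,0]]
  ]
}}

```text
time_s: 9.85
tcp_pos: [572.0, 186.5, 136.7]
ee_rot: [[0.966, -0.258, -0.0], [-0.258, -0.966, -0.0], [-0.0, 0.0, -1.0]]
wrist_force: [0.3, -0.2, -1.6]
finger_gap: 0.366
```

```bash
python3 - <<'E'
from ov import *
plan([572.2,186.6,130])
T=robot.get_state()["tcp_pos"]
f=robot.grab_frame("scene")
ov(f,(345,160,425,225),"pics/o8.png",(0,0),None,off=(-.55,.1))
E
```

```text
t 9.85 tcp [572.03 186.54 136.69] yaw -14.97 q [ 17.   23.9  92.6  -0.   63.5 121.9] F [ 0.33 -0.22 -1.55] M [ 0.07  0.02 -0.04] gap 33.32 tilt [-0.0004 -0.0002]
shift m [ 0.0002 -0.0001  0.0067] rz 0
```

View pics/o8.png

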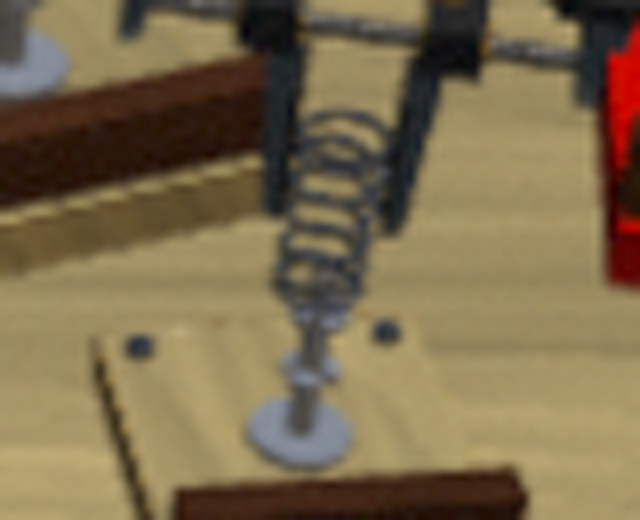

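The rod tip, at about (320,265) in the crop, is inside the bore and there's no contact force. I'll go down gently onto the upper ring.

Request:
{"api": "send_rows", "payload": {
  "steps": [
    [[0,0,0.002,0,0,0],[0,0,0.004,0,0,0],[0,0,0.006,0,0,0],[0,0,0.007,0,0,0],[0,0,0.007,0,0,0]]
  ]
}}

```text
time_s: 10.52
tcp_pos: [572.1, 186.5, 129.8]
ee_rot: [[0.966, -0.258, -0.0], [-0.258, -0.966, -0.0], [-0.0, 0.0, -1.0]]
wrist_force: [-0.8, 0.1, -1.5]
finger_gap: 0.369
```

Request:
{"api": "send_rows", "payload": {
  "steps": [
    [[0,0,0.001,0,0,0],[0,0,0.0015,0,0,0],[0,0,0.0015,0,0,0]]
  ]
}}

```text
time_s: 10.9
tcp_pos: [572.2, 186.6, 128.4]
ee_rot: [[0.966, -0.258, -0.0], [-0.258, -0.966, -0.0], [0.0, 0.0, -1.0]]
wrist_force: [0.1, 0.1, -0.4]
finger_gap: 0.367
```

```bash
python3 - <<'E'
from ov import *
plan([572.2,186.6,130])
E
```

```text
t 10.9 tcp [572.17 186.59 128.39] yaw -14.97 q [ 17.   24.3  93.3  -0.   62.4 121.9] F [ 0.13  0.14 -0.45] M [0.04 0.03 0.01] gap 33.43 tilt [-0.     -0.0001]
shift m [ 0.     -0.     -0.0016] rz 0
```

Request:
{"api": "send_rows", "payload": {
  "steps": [
    [[0,0,0.0007,0,0,0],[0,0,0.0014,0,0,0],[0,0,0.0014,0,0,0]]
  ]
}}

```text
time_s: 11.28
tcp_pos: [572.4, 186.6, 127.4]
ee_rot: [[0.966, -0.258, 0.001], [-0.258, -0.966, 0.0], [0.001, -0.0, -1.0]]
wrist_force: [-0.3, -0.3, 2.5]
finger_gap: 0.368
```

```bash
python3 - <<'E'
from ov import *
plan([572.2,186.6,130])
E
```

```text
t 11.275 tcp [572.43 186.56 127.4 ] yaw -14.97 q [ 17.   24.4  93.3  -0.   62.2 121.9] F [-0.3  -0.25  2.54] M [-0.01  0.01  0.02] gap 33.45 tilt [0.0007 0.    ]
shift m [-0.0002  0.     -0.0026] rz 0
```

Request:
{"api": "send_rows", "payload": {
  "steps": [
    [[0,0,0.0004,0,0,-5],[0,0,0.0004,0,0,-10],[0,0,0.0004,0,0,-10]]
  ]
}}

```text
time_s: 11.65
tcp_pos: [572.9, 187.1, 127.3]
ee_rot: [[0.996, -0.088, 0.002], [-0.088, -0.996, 0.001], [0.002, -0.001, -1.0]]
wrist_force: [1.0, 2.1, 3.2]
finger_gap: 0.367
```

Request:
{"api": "send_rows", "payload": {
  "steps": [
    [[0,0,0,0,0,-5],[0,0,0,0,0,-10],[0,0,0,0,0,-10]]
  ]
}}

```text
time_s: 12.02
tcp_pos: [573.0, 187.4, 127.3]
ee_rot: [[0.996, 0.085, 0.002], [0.085, -0.996, 0.002], [0.002, -0.001, -1.0]]
wrist_force: [1.5, 2.6, 4.1]
finger_gap: 0.366
```

Request:
{"api": "send_rows", "payload": {
  "steps": [
    [[0,0,0,0,0,-5],[0,0,0,0,0,-10],[0,0,0,0,0,-10]]
  ]
}}

```text
time_s: 12.4
tcp_pos: [572.7, 187.5, 127.3]
ee_rot: [[0.967, 0.256, 0.002], [0.256, -0.967, 0.002], [0.002, -0.001, -1.0]]
wrist_force: [0.0, 3.9, 5.5]
finger_gap: 0.364
```

Request:
{"api": "send_rows", "payload": {
  "steps": [
    [[0,0,0,0,0,-5],[0,0,0,0,0,-10],[0,0,0,0,0,-10]]
  ]
}}

```text
time_s: 12.78
tcp_pos: [572.5, 187.4, 127.2]
ee_rot: [[0.907, 0.42, 0.001], [0.42, -0.907, 0.002], [0.002, -0.001, -1.0]]
wrist_force: [0.8, 4.7, 5.6]
finger_gap: 0.367
```

```bash
python3 - <<'E'
from ov import *
plan([572.2,186.6,130])
E
```

```text
t 12.775 tcp [572.54 187.41 127.21] yaw 24.86 q [17.  24.4 93.3  0.1 62.2 82.1] F [0.83 4.71 5.64] M [ 0.92 -0.08 -0.05] gap 33.35 tilt [0.0012 0.0017]
shift m [-0.0006  0.0006 -0.0028] rz 0
```

Request:
{"api": "send_rows", "payload": {
  "steps": [
    [[0.0003,-0.0008,0,0,0,-5],[0.0003,-0.0008,0,0,0,-10],[0.0003,-0.0008,0,0,0,-10]]
  ]
}}

```text
time_s: 13.15
tcp_pos: [572.4, 187.9, 127.2]
ee_rot: [[0.82, 0.572, 0.001], [0.572, -0.82, 0.001], [0.001, -0.0, -1.0]]
wrist_force: [1.3, 2.9, 5.1]
finger_gap: 0.368
```

Request:
{"api": "send_rows", "payload": {
  "steps": [
    [[0,0,0,0,0,-5],[0,0,0,0,0,-10],[0,0,0,0,0,-10]]
  ]
}}

```text
time_s: 13.52
tcp_pos: [572.2, 188.0, 127.2]
ee_rot: [[0.709, 0.705, 0.001], [0.705, -0.709, 0.001], [0.001, -0.0, -1.0]]
wrist_force: [-0.5, 3.4, 4.1]
finger_gap: 0.368
```

```bash
python3 - <<'E'
from ov import *
plan([572.2,186.6,130])
T=robot.get_state()["tcp_pos"]
f=robot.grab_frame("scene")
ov(f,(345,160,425,225),"pics/o9.png",(0,0),None,off=(-.55,.1))
E
```

```text
t 13.525 tcp [572.16 187.98 127.2 ] yaw 44.87 q [17.1 24.4 93.3  0.1 62.2 62.2] F [-0.46  3.36  4.11] M [ 0.81  0.09 -0.07] gap 33.46 tilt [0.0005 0.0011]
shift m [-0.0009  0.001  -0.0028] rz 0
```

View pics/o9.png

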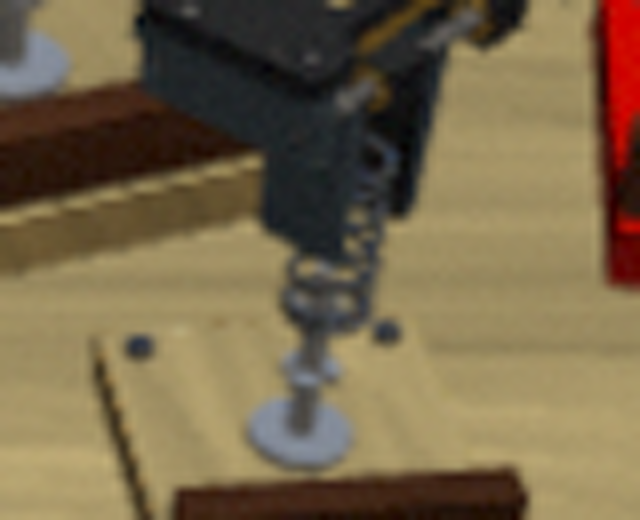

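Request:
{"api": "send_rows", "payload": {
  "steps": [
    [[0.0004,-0.0004,0,0,0,-5],[0.0004,-0.0004,0,0,0,-10],[0.0004,-0.0004,0,0,0,-10]]
  ]
}}

```text
time_s: 13.95
tcp_pos: [572.0, 188.4, 127.2]
ee_rot: [[0.575, 0.818, 0.0], [0.818, -0.575, 0.001], [0.001, -0.0, -1.0]]
wrist_force: [-0.6, 3.1, 6.6]
finger_gap: 0.366
```

Request:
{"api": "send_rows", "payload": {
  "steps": [
    [[0,0,0,0,0,-5],[0,0,0,0,0,-10],[0,0,0,0,0,-10]]
  ]
}}

```text
time_s: 14.32
tcp_pos: [571.7, 188.4, 127.2]
ee_rot: [[0.425, 0.905, -0.001], [0.905, -0.425, 0.001], [0.0, -0.001, -1.0]]
wrist_force: [-1.6, 3.0, 7.7]
finger_gap: 0.364
```

Request:
{"api": "send_rows", "payload": {
  "steps": [
    [[0,0,0,0,0,-5],[0,0,0,0,0,-10],[0,0,0,0,0,-10]]
  ]
}}

```text
time_s: 14.7
tcp_pos: [571.1, 186.9, 125.6]
ee_rot: [[0.261, 0.965, -0.003], [0.965, -0.261, -0.002], [-0.003, -0.002, -1.0]]
wrist_force: [-1.4, 0.5, -1.5]
finger_gap: 0.367
```

It dropped: force fell from 7.7 to -1.5 N and z went down. I'll go straight down and watch the force.

Request:
{"api": "send_rows", "payload": {
  "steps": [
    [[0,0,0.001,0,0,0],[0,0,0.002,0,0,0],[0,0,0.003,0,0,0],[0,0,0.003,0,0,0]]
  ]
}}

```text
time_s: 15.2
tcp_pos: [572.0, 187.8, 123.4]
ee_rot: [[0.259, 0.966, -0.0], [0.966, -0.259, -0.001], [-0.001, -0.0, -1.0]]
wrist_force: [-0.1, -1.1, -1.5]
finger_gap: 0.367
```

```bash
python3 - <<'E'
from ov import *
plan([572.2,186.8,120])
E
```

```text
t 15.2 tcp [572.   187.77 123.39] yaw 75.01 q [17.1 24.6 93.6 -0.  61.8 32.1] F [-0.05 -1.1  -1.52] M [-0.17 -0.05 -0.03] gap 33.41 tilt [-0.0004 -0.0005]
shift m [-0.0009  0.0004  0.0034] rz 0
```

Request:
{"api": "send_rows", "payload": {
  "steps": [
    [[-0.0005,0,0.002,0,0,0],[-0.0005,0,0.004,0,0,0],[-0.0005,0,0.006,0,0,0],[-0.0005,0,0.006,0,0,0]]
  ]
}}

```text
time_s: 15.7
tcp_pos: [571.9, 187.5, 117.4]
ee_rot: [[0.258, 0.966, -0.0], [0.966, -0.258, -0.0], [-0.0, -0.0, -1.0]]
wrist_force: [0.5, -1.3, -0.9]
finger_gap: 0.368
```

Request:
{"api": "send_rows", "payload": {
  "steps": [
    [[0,0,0.003,0,0,0],[0,0,0.006,0,0,0],[0,0,0.009,0,0,0],[0,0,0.012,0,0,0],[0,0,0.015,0,0,0],[0,0,0.015,0,0,0],[0,0,0.015,0,0,0]]
  ]
}}

```text
time_s: 16.58
tcp_pos: [572.0, 187.5, 102.6]
ee_rot: [[0.258, 0.966, 0.0], [0.966, -0.258, -0.0], [-0.0, 0.0, -1.0]]
wrist_force: [-0.7, 0.2, -1.1]
finger_gap: 0.364
```

```bash
python3 - <<'E'
from ov import *
plan([572.2,186.8,99.3])
E
```

```text
t 16.575 tcp [572.   187.51 102.63] yaw 75.03 q [17.1 25.7 95.1 -0.  59.2 32. ] F [-0.68  0.17 -1.13] M [-0.02 -0.03  0.02] gap 33.15 tilt [ 0.     -0.0001]
shift m [-0.0006  0.0004  0.0033] rz 0
```

Request:
{"api": "send_rows", "payload": {
  "steps": [
    [[0,0,0.001,0,0,0],[0,0,0.002,0,0,0],[0,0,0.003,0,0,0],[0,0,0.004,0,0,0],[0,0,0.004,0,0,0]]
  ]
}}

```text
time_s: 17.2
tcp_pos: [572.2, 187.7, 99.2]
ee_rot: [[0.258, 0.966, 0.001], [0.966, -0.258, 0.0], [0.0, 0.001, -1.0]]
wrist_force: [-1.3, 0.5, 3.0]
finger_gap: 0.366
```

Request:
{"api": "send_rows", "payload": {
  "steps": [
    [[0,0,0.0002,0,0,-7],[0,0,0.0002,0,0,-14],[0,0,0.0002,0,0,-20],[0,0,0.0002,0,0,-20]]
  ]
}}

```text
time_s: 17.7
tcp_pos: [571.4, 188.1, 99.1]
ee_rot: [[-0.088, 0.996, -0.001], [0.996, 0.088, 0.001], [0.001, -0.001, -1.0]]
wrist_force: [-2.6, 1.8, 4.9]
finger_gap: 0.363
```

Request:
{"api": "send_rows", "payload": {
  "steps": [
    [[0,0,0,0,0,-5],[0,0,0,0,0,-10],[0,0,0,0,0,-10]]
  ]
}}

```text
time_s: 18.08
tcp_pos: [571.0, 188.0, 99.1]
ee_rot: [[-0.259, 0.966, -0.002], [0.966, 0.259, 0.001], [0.001, -0.001, -1.0]]
wrist_force: [-3.3, 1.3, 5.6]
finger_gap: 0.365
```

```bash
python3 - <<'E'
from ov import *
plan([572.2,186.8,99.3])
E
```

```text
t 18.075 tcp [571.04 188.    99.12] yaw 105.03 q [17.1 25.9 95.4  0.1 58.8  2. ] F [-3.3   1.3   5.61] M [ 0.2   0.65 -0.03] gap 33.18 tilt [-0.0016  0.0008]
shift m [-0.0015  0.0008 -0.0002] rz 0
```

Turned 30° since the drop; the tang is still snagged at a steady 5 N or so. I'll continue in 10° steps.

Request:
{"api": "send_rows", "payload": {
  "steps": [
    [[0,0,0,0,0,-5],[0,0,0,0,0,-10],[0,0,0,0,0,-10]]
  ]
}}

```text
time_s: 18.45
tcp_pos: [570.9, 187.8, 99.1]
ee_rot: [[-0.423, 0.906, -0.002], [0.906, 0.423, 0.0], [0.001, -0.002, -1.0]]
wrist_force: [-4.0, -0.0, 6.5]
finger_gap: 0.367
```

Request:
{"api": "send_rows", "payload": {
  "steps": [
    [[0,0,0,0,0,-5],[0,0,0,0,0,-10],[0,0,0,0,0,-10]]
  ]
}}

```text
time_s: 18.82
tcp_pos: [570.8, 187.5, 99.0]
ee_rot: [[-0.574, 0.819, -0.002], [0.819, 0.574, -0.0], [0.001, -0.002, -1.0]]
wrist_force: [-3.7, 0.3, 6.3]
finger_gap: 0.368
```

Request:
{"api": "send_rows", "payload": {
  "steps": [
    [[0,0,0,0,0,-5],[0,0,0,0,0,-10],[0,0,0,0,0,-10]]
  ]
}}

```text
time_s: 19.2
tcp_pos: [571.7, 187.2, 98.0]
ee_rot: [[-0.707, 0.707, -0.001], [0.707, 0.707, -0.001], [-0.0, -0.001, -1.0]]
wrist_force: [0.0, -1.1, -0.7]
finger_gap: 0.368
```

Request:
{"api": "send_rows", "payload": {
  "steps": [
    [[0,0,0,0,0,-5],[0,0,0,0,0,-10],[0,0,0,0,0,-10]]
  ]
}}

```text
time_s: 19.58
tcp_pos: [571.7, 187.2, 98.1]
ee_rot: [[-0.818, 0.575, -0.001], [0.575, 0.818, -0.001], [0.0, -0.001, -1.0]]
wrist_force: [-0.3, -1.4, -0.6]
finger_gap: 0.364
```

It dropped and is free at yaws 135 and 145. I'll turn back 5° to the middle and go down.

Request:
{"api": "send_rows", "payload": {
  "steps": [
    [[0,0,0,0,0,4],[0,0,0.001,0,0,4],[0,0,0.002,0,0,4],[0,0,0.003,0,0,4],[0,0,0.004,0,0,4],[0,0,0.004,0,0,4]]
  ]
}}

```text
time_s: 20.32
tcp_pos: [572.0, 187.5, 94.3]
ee_rot: [[-0.778, 0.629, 0.0], [0.629, 0.778, -0.0], [-0.0, -0.0, -1.0]]
wrist_force: [1.9, -1.9, -1.2]
finger_gap: 0.371
```

```bash
python3 - <<'E'
from ov import *
plan([571.8,187.2,73])
E
```

```text
t 20.325 tcp [572.04 187.48  94.27] yaw 141.04 q [ 17.1  26.2  95.7  -0.   58.1 -34. ] F [ 1.89 -1.87 -1.23] M [-0.2  -0.22 -0.04] gap 33.72 tilt [ 0.0001 -0.0002]
shift m [ 0.     -0.0004  0.0213] rz 0
```

Request:
{"api": "send_rows", "payload": {
  "steps": [
    [[0,0,0.003,0,0,0],[0,0,0.006,0,0,0],[0,0,0.009,0,0,0],[0,0,0.012,0,0,0],[0,0,0.015,0,0,0],[0,0,0.018,0,0,0],[0,0,0.021,0,0,0],[0,0,0.021,0,0,0]]
  ]
}}

```text
time_s: 21.32
tcp_pos: [571.7, 187.4, 72.9]
ee_rot: [[-0.777, 0.629, -0.001], [0.629, 0.777, -0.0], [0.001, -0.001, -1.0]]
wrist_force: [0.5, -1.1, -1.1]
finger_gap: 0.366
```

Request:
{"api": "send_rows", "payload": {
  "steps": [
    [[0,0,0.001,0,0,0],[0,0,0.002,0,0,0],[0,0,0.003,0,0,0],[0,0,0.004,0,0,0],[0,0,0.004,0,0,0]]
  ]
}}

```text
time_s: 21.95
tcp_pos: [572.2, 187.5, 69.5]
ee_rot: [[-0.778, 0.629, 0.0], [0.629, 0.778, 0.0], [-0.0, 0.0, -1.0]]
wrist_force: [1.0, -0.9, 0.3]
finger_gap: 0.368
```

```bash
python3 - <<'E'
from ov import *
plan([571.8,187.2,69])
f=robot.grab_frame("scene")
ov(f,(345,160,425,225),"pics/o10.png",(0,0),None,off=(-.55,.1))
E
```

```text
t 21.95 tcp [572.16 187.55  69.5 ] yaw 141.03 q [ 17.1  27.6  97.3  -0.   55.  -34. ] F [ 1.01 -0.95  0.27] M [-0.19 -0.22  0.01] gap 33.48 tilt [0.0004 0.    ]
shift m [ 0.0001 -0.0005  0.0005] rz 0
```

View pics/o10.png

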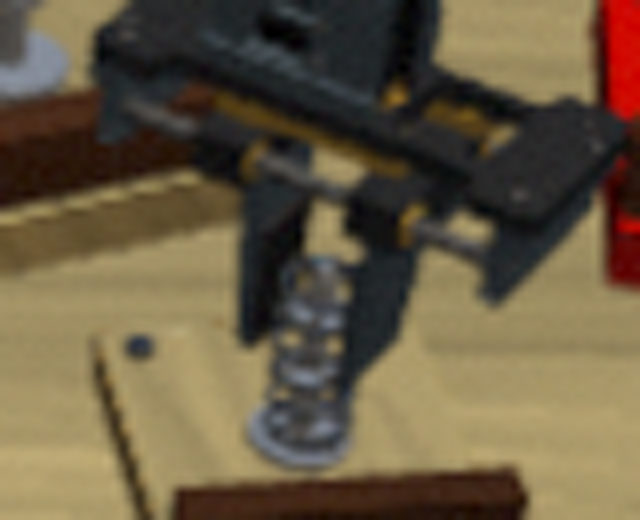

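The spring's bottom is at about (300,440), on the seat, with contact starting. A light final press, then release.

Request:
{"api": "send_rows", "payload": {
  "steps": [
    [[0,0,0.0005,0,0,0],[0,0,0.001,0,0,0],[0,0,0.001,0,0,0]]
  ]
}}

```text
time_s: 22.38
tcp_pos: [572.4, 187.6, 69.4]
ee_rot: [[-0.778, 0.629, 0.001], [0.629, 0.778, 0.0], [-0.001, 0.001, -1.0]]
wrist_force: [-0.3, -1.9, 5.5]
finger_gap: 0.364
```

Request:
{"api": "send_rows", "payload": {
  "steps": [
    [[0,0,-0.001,0,0,0],[0,0,-0.001,0,0,0],[0,0,-0.001,0,0,0],[0,0,-0.001,0,0,0],[0,0,-0.001,0,0,0],[0,0,-0.001,0,0,0]]
  ],
  "hand": 70
}}

```text
time_s: 23.12
tcp_pos: [572.0, 187.5, 69.4]
ee_rot: [[-0.777, 0.629, -0.0], [0.629, 0.777, -0.0], [-0.0, -0.0, -1.0]]
wrist_force: [-0.2, 0.1, -0.9]
finger_gap: 0.703
```

Request:
{"api": "send_rows", "payload": {
  "steps": [
    [[0,0,-0.01,0,0,0],[0,0,-0.03,0,0,0],[0,0,-0.06,0,0,0],[0,0,-0.1,0,0,0],[0,0,-0.14,0,0,0],[-0.05,0.0,-0.16,0,0,0],[-0.05,0.0,-0.16,0,0,0]]
  ]
}}

```text
time_s: 24.0
tcp_pos: [613.7, 154.6, 232.1]
ee_rot: [[-0.776, 0.631, 0.006], [0.631, 0.776, 0.0], [-0.004, 0.004, -1.0]]
wrist_force: [-0.3, 0.1, -0.3]
finger_gap: 0.698
```

```bash
python3 - <<'E'
from ov import *
plan([571.8,187.2,69])
f=robot.grab_frame("scene")
ov(f,(345,160,425,225),"pics/o11.png",(0,0),(572,187,100),off=(-.55,.1),du=70)
E
```

```text
t 24.0 tcp [613.72 154.6  232.14] yaw 140.88 q [ 13.1  22.9  80.1  -0.1  76.7 -37.7] F [-0.32  0.13 -0.25] M [ 0.01 -0.15 -0.04] gap 63.5 tilt [0.0061 0.0005]
shift m [ 0.0538 -0.0018  0.1629] rz 0
```

View pics/o11.png

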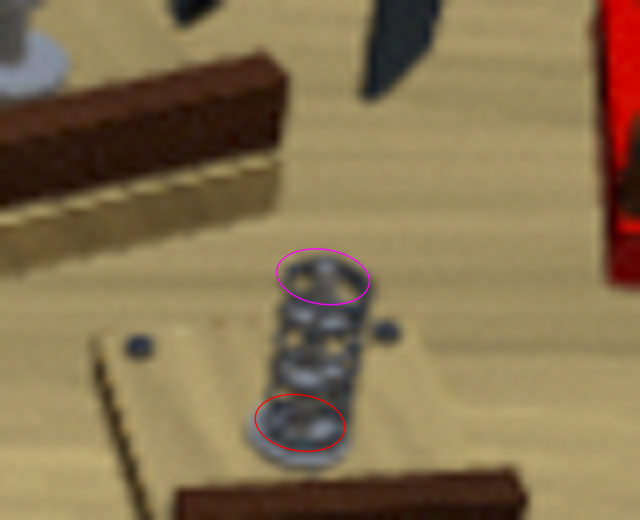

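The spring stands upright on the seat, with its bottom coil at about (302,428) and top at (325,275). It matches the home model and the gripper is clear, so I'll hand it in.

```bash
python3 -c "
from station import robot
print(robot.finish_job())"
```

```text
the job is handed in; nothing more can be done
None
```

I threaded the spring over the rod of the small plywood jig until it sat on its seat, let go of it, and handed the job in at about 24 s. No verdict is reported.

- **Grasp:** I centred the spring by closing the gripper on it twice, 90° apart, then gripped it with 20 N.
- **Twisting through the rings:** The tang dropped through the upper ring after about 90° of twist. It dropped through the lower ring about 60° further on. The press stayed at or below about 8 N in the readings.
- **Depth:** The tool heights at the two snags and on the seat (127.3, 99.3 and 69.4 mm) fit the given spacing, within about 0.1 mm at home. The final press read 5.5 N.
- **Last picture:** The spring stands upright and released on the seat, and its outline matches the home position to about 2 mm. The gripper was well clear, about 160 mm above its release height.
- **Disagreements:** The two cameras differed by 3–6 mm in x. I corrected for this against the known tool position. While the tang was snagged there were side forces of up to about 5 N, and these vanished at each drop.
- **Not checked:** I did not measure the bystanders again afterwards. No move went near them, and no force reading suggested contact.

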